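Zero the light gauge and hold the amber check cell in its beam

TASK

Zero the light gauge: while its light path is empty, press the red spring plunger fully down to its stop, then let it spring back. Then pick up the amber check cell by its two white frosted faces only, never putting a finger on its clear faces, and carry it to the gauge without knocking the gauge with it. Finish still holding it there in the gripper, upright and still, touching nothing else, midway between the two posts with its clear faces square to the red beam and the beam passing through the middle of them; leave the green and blue cells standing where they are.

Things in the scene. Friction and masses are not known exactly. Their poses are not given: they have to be found in the camera images.
- light_gauge: white light gauge on a dark base (120 x 190 mm, top at z = 15), fixed; place and yaw vary. Origin: underside, under the middle of the light path; x away from the robot, z up. Two posts, 50 mm along x, 40 along y, tops at z = 115, at y = +55 and -55; 70 mm between them, less a black lens ring 3 mm proud on each. Plunger on a white console (54 x 60 mm, top z = 60) at x = -88 mm
- beam_mid (a point): middle of the light path, midway between the posts, 85 mm above the table (70 mm above the base top); axes as the gauge's. The thin red beam (drawn only, not solid) runs along its y axis from post to post
- plunger (a joint): spring plunger: 0 up, 0.012 m at its stop, straight down; the spring pushes back with 2 N at the top and about 7 N at the stop, and lifts it again when let go
- plunger_top (a point): centre of the flat top of the red plunger head (30 mm in diameter, 92 mm above the table when up); at the gauge's x = -88 mm, y = 0
- amber_cell: the amber glass cell, 26 x 26 mm, 70 mm tall, plus a black stopper 17 mm wide, 8 mm high; 90 g, upright. Origin: centre of its underside, z up. Its +y and -y faces are white frosted plates, 24 mm wide, z = 4 to 68, 2 mm proud of the glass (26 mm over both); +x and -x faces are clear. The three cells stand on the tray in any order, each turned its own way
- window_mid (a point): middle of the amber cell, halfway between its clear faces, 35 mm above its underside: the point the beam must pass; axes as the cell's
- green_cell: like the amber cell, but green glass; to be left alone
- blue_cell: like the amber cell, but blue glass; to be left alone
- cell_tray: grey tray with a dark top, 270 mm (x) by 90 mm (y), 10 mm high, fixed to the table but its place and yaw differ each time; the cells stand on its flat top 80 mm apart along its x. Origin: centre of its underside

How it is judged:
By the outcome, as a careful person would: the job done as asked, in the order asked, and still so for the second after the job is handed in, while the arm keeps its last pose, push and grip.
It also fails if it takes over 64 s, if anything falls off the work surface, if the arm or the gripper's body presses on something with over 40 N, if the wrist force passes 120 N, or if a joint passes its speed limit or range.

ROBOT

A 6-joint arm with a two-finger parallel gripper is mounted at the origin on a cart in front of the work surface, level with it; the furniture and walls round the work are solid. World frame = base frame: x ahead of the robot, y to its left, z up, the work surface at z = 0. Lengths are in m, angles in rad, forces in N, time in s.
With the tool pointing down it reaches from about 0.35 to 0.975 m from the base axis. Payload 7.1 kg.
Tool frame: the origin (TCP) lies midway between the tips of the shut fingers; the grasp point (between the pads) lies 19 mm behind it; z points along the fingers, x is the direction in which the jaws open and shut, and the axes are right-handed (so a half turn about z gives the same grasp; the last joint's range is limited). The gripper opens to 88 mm and grips with 3 to 60 N. Pads are 20 mm wide; open, the fingers measure 115 mm over their backs; the gripper's body (75 mm by 178 mm) begins 61 mm behind the grasp point.
Start: joints at [1.252, 0.423, 1.63, -0, 1.089, -0.019], TCP at [0.185, 0.597, 0.223] pointing down, gripper open.
Joint ranges: [-3, 3], [-0.9, 2.11], [0.09, 2.58], [-1.31, 4.45], [0.11, 2.69], [-2.54, 2.54]. Speed limits (rad/s): [2.39, 2.39, 3.01, 3.14, 3.14, 3.14].

INTERFACE

Orientations are given as a unit quaternion [w, x, y, z].
In Python, from station import move_pose, movel, movej, command_gripper, wait, inverse_kinematics, read_camera, camera_info, MotionError, job_done, get_time, get_joint_pos, get_qvel, get_effort, get_tcp_pos, get_ee_rot, get_ft_force, get_ft_torque, get_grip_width gives the robot as it stands. Calls block until the motion is done:
- move_pose(position, orientation): joint-space move of the TCP to a pose.
- movel(position, frame=None, v=0.15, until_force=None): straight line of the TCP; frame=None keeps the orientation; v is the mean speed in m/s. With until_force (N) it stops when the force on the tool has changed by that much, and returns True; else False.
- movej(angles): joint-space move.
- command_gripper(opening): opening from 0.0 (shut) to 1.0 (fully open); the grip force is fixed at half the most; returns when the fingers have stopped.
- wait(seconds).
- inverse_kinematics(position, orientation): joint angles nearest the present ones, or None.
- read_camera(name): name is "side" or "top"; returns the picture (420x560x3 uint8, red, green, blue); there is no depth.
- camera_info(name): a dict with "intrinsics" (3x3 intrinsics, pixels), "T" (4x4, takes a point from camera to world coordinates). Camera axes: x right, y up, looking along -z (the intrinsics and any distortion apply to the point x, -y, -z); pixel columns grow to the right and rows downward; lengths in m; the calibration is good to about 2 mm. A picture is of the moment at which its call begins. camera_info takes no time and is no camera call.
A pose or a line that the arm cannot do raises MotionError and nothing moves.
- job_done(): hands the job in, once; it reports no verdict.
Readings, each from a call of its own:
- get_time(): time.
- get_joint_pos(): joint angles.
- get_qvel(): joint speeds.
- get_effort(): joint torques, N m.
- get_tcp_pos(): TCP position.
- get_ee_rot(): TCP orientation.
- get_ft_force(): force on the tool from outside, world axes, zero at the start.
- get_ft_torque(): the same for the moment, N m.
- get_grip_width(): opening from 0.0 (shut) to 1.0 (fully open).
Only numpy, scipy, OpenCV 4.12 (cv2) and the standard library are available. Lean on these libraries where they do the work, as an engineer would, in place of code of your own. Each camera call takes 0.05 s, during which the arm holds its last target.

## Working session

There is one attempt and no reset: what is moved stays moved. The work goes in short steps, each a Python script; the robot and the scene stay as the last script left them, time stands still between calls to the robot, and variables do not carry over. Pictures are saved under pics/ and viewed, and the job is handed in when it is done.

```bash
mkdir -p pics; ls
python3 - <<'E'
from station import *
import cv2,numpy as np
for n in("side","top"):
    im=read_camera(n); cv2.imwrite(f"pics/{n}0.png",im[:,:,::-1])
    c=camera_info(n); print(n,{k:np.round(v,4).tolist() if not isinstance(v,str) else v for k,v in c.items()})
print(get_time(),get_grip_width(),get_ee_rot())
E
```

```text
pics
side {'intrinsics': [[433.2236, 0.0, 282.4421], [0.0, 433.2236, 208.7788], [0.0, 0.0, 1.0]], 'T': [[0.8496, 0.1867, -0.4932, 0.0234], [-0.5269, 0.2613, -0.8088, -0.8095], [-0.0222, 0.947, 0.3204, 0.4267], [0.0, 0.0, 0.0, 1.0]]}
top {'intrinsics': [[517.4173, 0.0, 273.4924], [0.0, 517.4173, 199.2755], [0.0, 0.0, 1.0]], 'T': [[-0.0061, 0.9939, -0.11, 0.3659], [-0.9999, -0.0049, 0.0112, 0.0191], [0.0106, 0.1101, 0.9939, 1.5097], [0.0, 0.0, 0.0, 1.0]]}
0.1 0.9960039842826621 [ 3.96873562e-04  8.04755986e-01  5.93605375e-01 -5.52040237e-04]
```

View pics/side0.png

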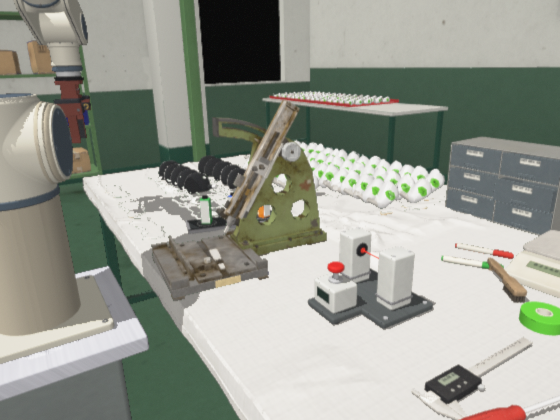

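View pics/top0.png

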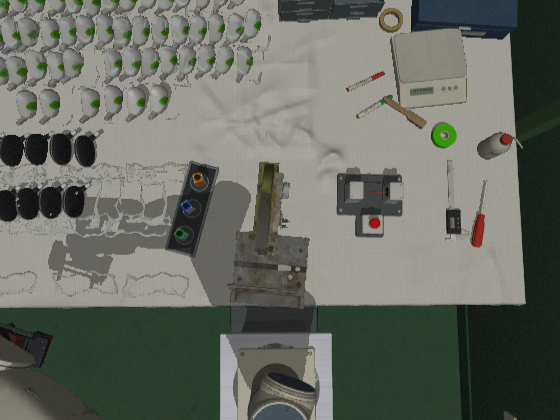

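Run:
```python
import cv2
t=cv2.imread("pics/top0.png"); s=cv2.imread("pics/side0.png")
cv2.imwrite("pics/z1.png",cv2.resize(t[150:265,155:235],None,fx=5,fy=5,interpolation=cv2.INTER_CUBIC)[:600])
cv2.imwrite("pics/z2.png",cv2.resize(t[165:245,325:415],None,fx=7,fy=7,interpolation=cv2.INTER_CUBIC))
cv2.imwrite("pics/z3.png",cv2.resize(s[220:330,300:440],None,fx=5,fy=5,interpolation=cv2.INTER_CUBIC))
```

```text
(no output)
```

View pics/z1.png

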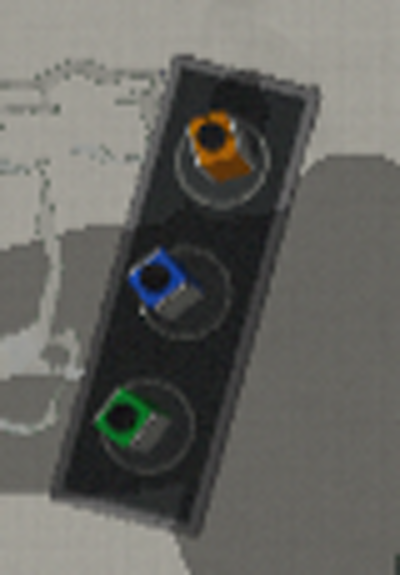

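View pics/z2.png

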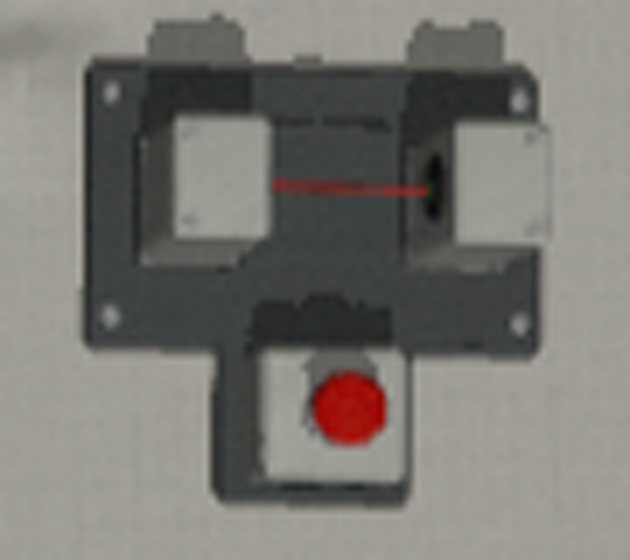

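View pics/z3.png

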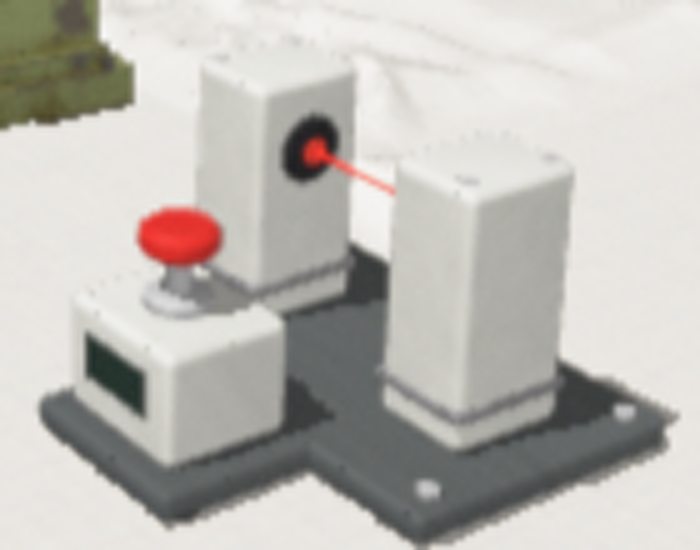

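```bash
cat > h.py <<'E'
import numpy as np, cv2
from station import camera_info
C={n:camera_info(n) for n in("side","top")}
def ray(n,u,v):
    K=np.array(C[n]["intrinsics"]);T=np.array(C[n]["T"])
    d=np.linalg.inv(K)@[u,v,1]; d=np.array([d[0],-d[1],-d[2]])
    return T[:3,3],T[:3,:3]@d
def onz(n,u,v,z):
    o,d=ray(n,u,v); return o+d*(z-o[2])/d[2]
def proj(n,p):
    K=np.array(C[n]["intrinsics"]);T=np.array(C[n]["T"])
    q=T[:3,:3].T@(np.array(p)-T[:3,3]); q=np.array([q[0],-q[1],-q[2]]); r=K@q; return r[:2]/r[2]
def tri(a,b):
    (o1,d1),(o2,d2)=ray("side",*a),ray("top",*b)
    A=np.stack([d1,-d2],1); s=np.linalg.lstsq(A,o2-o1,rcond=None)[0]
    p,q=o1+s[0]*d1,o2+s[1]*d2; return (p+q)/2,np.linalg.norm(p-q)
E
python3 - <<'E'
from h import *
t=cv2.imread("pics/top0.png"); s=cv2.imread("pics/side0.png")
# red head
for n,im in(("top",t),("side",s)):
    b,g,r=[im[:,:,i].astype(int) for i in range(3)]
    m=((r>120)&(g<60)&(b<60)).astype(np.uint8)
    k,l,st,ce=cv2.connectedComponentsWithStats(m)
    for i in range(1,k):
        if st[i,4]>20: print(n,st[i],ce[i].round(2),onz(n,*ce[i],.092).round(4))
def z2(x,y): return ((x+.5)/7-.5+325,(y+.5)/7-.5+165)
print("base screws z15");
for p in((110,92),(518,100),(110,316),(520,323)): print(onz("top",*z2(*p),.015).round(4))
print("base corners")
for p in((84,60),(540,68),(84,348),(540,356)): print(onz("top",*z2(*p),.015).round(4))
print("post tops z115 L then R")
for p in((173,114),(272,114),(272,240),(176,240)): print(onz("top",*z2(*p),.115).round(4))
for p in((455,122),(547,125),(547,242),(455,240)): print(onz("top",*z2(*p),.115).round(4))
def z1(x,y): return ((x+.5)/5-.5+155,(y+.5)/5-.5+150)
print("tray")
for p in((177,57),(318,90),(200,537),(53,495)): print(onz("top",*z1(*p),.01).round(4))
print("machine: lever tip"); print(tri((290,105),(266,163)))
for z in(.2,.3,.35,.4): print(z,[onz("top",u,v,z).round(3).tolist() for u,v in((258,163),(282,163),(290,190),(232,300),(308,240))])
cv2.imwrite("pics/z4.png",cv2.resize(t[165:200,185:220],None,fx=16,fy=16,interpolation=cv2.INTER_CUBIC))
cv2.imwrite("pics/z5.png",cv2.resize(t[155:310,225:315],None,fx=3.8,fy=3.8,interpolation=cv2.INTER_CUBIC))
cv2.imwrite("pics/z6.png",cv2.resize(s[90:300,140:330],None,fx=2.8,fy=2.8,interpolation=cv2.INTER_CUBIC))
E
```

```text
top [372  72  12   7  33] [377.79  74.94] [ 0.8765 -0.2951  0.092 ]
top [503 134   9  10  58] [506.57 138.9 ] [ 0.6901 -0.6521  0.092 ]
top [474 214  10  33 187] [479.36 231.3 ] [ 0.4315 -0.5624  0.092 ]
top [370 219  10   9  77] [374.56 223.03] [ 0.4558 -0.2743  0.092 ]
side [361 248   5   5  21] [362.86 250.24] [ 0.5337 -0.2565  0.092 ]
side [329 263  14  10 103] [335.75 267.25] [ 0.4483 -0.2835  0.092 ]
base screws z15
[ 0.5938 -0.1934  0.015 ]
[ 0.5897 -0.3642  0.015 ]
[ 0.4999 -0.1915  0.015 ]
[ 0.4961 -0.362   0.015 ]
base corners
[ 0.6074 -0.1828  0.015 ]
[ 0.6032 -0.3739  0.015 ]
[ 0.4867 -0.1805  0.015 ]
[ 0.4823 -0.3699  0.015 ]
post tops z115 L then R
[ 0.5698 -0.2036  0.115 ]
[ 0.5696 -0.2423  0.115 ]
[ 0.5202 -0.241   0.115 ]
[ 0.5204 -0.2037  0.115 ]
[ 0.5662 -0.3137  0.115 ]
[ 0.5648 -0.3496  0.115 ]
[ 0.5189 -0.348   0.115 ]
[ 0.5199 -0.3122  0.115 ]
tray
[0.6462 0.2466 0.01  ]
[0.6262 0.1638 0.01  ]
[0.366  0.2301 0.01  ]
[0.3906 0.3149 0.01  ]
machine: lever tip
(array([0.57140944, 0.02763827, 0.33640801]), np.float64(0.019316217251352304))
0.2 [[0.605, 0.044, 0.2], [0.604, -0.018, 0.2], [0.535, -0.038, 0.2], [0.259, 0.109, 0.2], [0.407, -0.082, 0.2]]
0.3 [[0.587, 0.042, 0.3], [0.586, -0.015, 0.3], [0.522, -0.034, 0.3], [0.267, 0.102, 0.3], [0.404, -0.074, 0.3]]
0.35 [[0.577, 0.041, 0.35], [0.577, -0.014, 0.35], [0.515, -0.031, 0.35], [0.271, 0.099, 0.35], [0.402, -0.071, 0.35]]
0.4 [[0.568, 0.04, 0.4], [0.568, -0.012, 0.4], [0.509, -0.029, 0.4], [0.275, 0.095, 0.4], [0.401, -0.067, 0.4]]
```

View pics/z4.png

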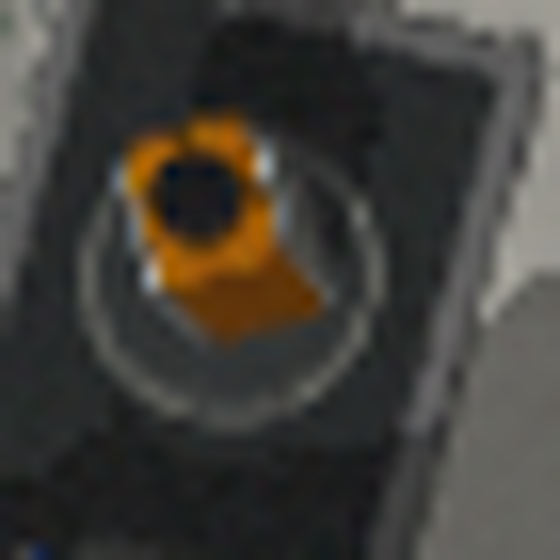

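View pics/z5.png

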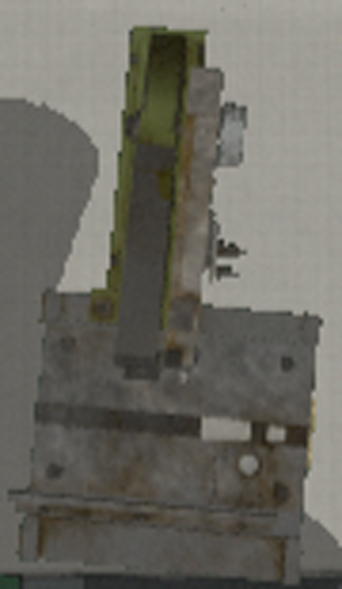

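View pics/z6.png

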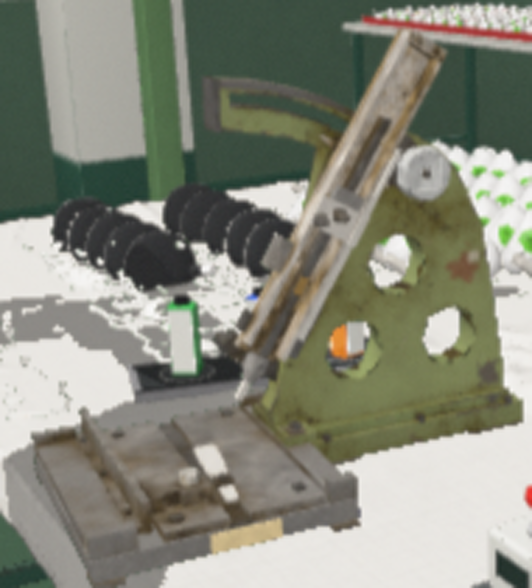

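Run:
```python
from h import *
t=cv2.imread("pics/top0.png"); s=cv2.imread("pics/side0.png")
def z3(x,y): return ((x+.5)/5-.5+300,(y+.5)/5-.5+220)
for q in(((397,160),(485,137),(573,170),(470,208)),((200,67),(270,45),(355,70),(265,97))):
    P=np.array([onz("side",*z3(*p),.115) for p in q]); print(P.round(4).tolist(),P.mean(0).round(4))
print("base corner side", [onz("side",*z3(*p),.015).round(4).tolist() for p in((675,415),(428,488),(625,411))])
print("lens/beam far",onz("side",*z3(316,152),.085))
print("plunger side", onz("side",*z3(180,230),.092))
z4=lambda x,y:((x+.5)/16-.5+185,(y+.5)/16-.5+165)
print("stopper",onz("top",*z4(202,196),.088),"topmid",onz("top",*z4(204,205),.08))
print("circle",onz("top",*z4(232,272),.01))
print([onz("top",*z4(*p),.08).round(4).tolist() for p in((122,175),(155,285),(262,145),(290,225),(128,155),(240,118),(278,250),(162,290))])
print("bottom of clear face",[onz("top",*z4(*p),.01).round(4).tolist() for p in((228,345),(325,298))])
z5=lambda x,y:((x+.5)/3.8-.5+225,(y+.5)/3.8-.5+155)
z6=lambda x,y:((x+.5)/2.8-.5+140,(y+.5)/2.8-.5+90)
print(tri(z6(405,30),z5(192,68)),tri(z6(445,48),z5(221,70)))
from station import *
q0=get_joint_pos()
```

```text
[[0.5174, -0.3144, 0.115], [0.5562, -0.3175, 0.115], [0.5603, -0.3538, 0.115], [0.5104, -0.3554, 0.115]] [ 0.5361 -0.3353  0.115 ]
[[0.5161, -0.2092, 0.115], [0.553, -0.2069, 0.115], [0.5621, -0.2451, 0.115], [0.517, -0.246, 0.115]] [ 0.5371 -0.2268  0.115 ]
base corner side [[0.6033, -0.3717, 0.015], [0.4975, -0.357, 0.015], [0.5908, -0.36, 0.015]]
lens/beam far [ 0.54504061 -0.24401474  0.085     ]
plunger side [ 0.4520439  -0.27838847  0.092     ]
stopper [0.58710293 0.21444326 0.088     ] topmid [0.58675998 0.21517822 0.08      ]
circle [0.58517697 0.21954518 0.01      ]
[[0.5921, 0.2295, 0.08], [0.5727, 0.2236, 0.08], [0.5973, 0.2052, 0.08], [0.5832, 0.2002, 0.08], [0.5956, 0.2285, 0.08], [0.6021, 0.2091, 0.08], [0.5788, 0.2022, 0.08], [0.5718, 0.2223, 0.08]]
bottom of clear face [[0.5717, 0.2201, 0.01], [0.5803, 0.2025, 0.01]]
(array([0.5457572 , 0.00760086, 0.34944716]), np.float64(0.02218120429728421)) (array([ 0.55563288, -0.01533166,  0.33495588]), np.float64(0.0019533001194744354))
```

```bash
cat >> h.py <<'E'
G=np.array([.5436,-.2768]); YAW=-.0226
def quat(a): return [0,np.cos(a/2),np.sin(a/2),0]
def gp(x,y,z):
    c,s=np.cos(YAW),np.sin(YAW); return [G[0]+c*x-s*y,G[1]+s*x+c*y,z]
E
python3 - <<'E'
from h import *
from station import *
for p,a in(([.185,.597,.5],1.27),(gp(-.088,0,.5),YAW),(gp(-.088,0,.1),YAW),([.5872,.2148,.033],np.radians(-72.5)),([.5872,.2148,.033],np.radians(107.5)),([.5872,.2148,.5],np.radians(-72.5)),(gp(0,0,.5),YAW),(gp(0,0,.07),YAW)):
    q=inverse_kinematics(p,quat(a)); print(np.round(p,3),None if q is None else np.round(q,2))
E
```

```text
[0.185 0.597 0.5  ] [ 1.25  0.24  1.27 -0.    1.63 -0.02]
[ 0.456 -0.275  0.5  ] [-0.57  0.08  1.46 -0.    1.6  -0.54]
[ 0.456 -0.275  0.1  ] [-0.57  0.47  1.91 -0.    0.76 -0.54]
[0.587 0.215 0.033] [ 0.33  0.68  1.72 -0.    0.75  1.6 ]
[0.587 0.215 0.033] [ 0.33  0.68  1.72 -0.    0.75 -1.54]
[0.587 0.215 0.5  ] [ 0.33  0.24  1.27 -0.    1.63  1.6 ]
[ 0.544 -0.277  0.5  ] [-0.49  0.22  1.3  -0.    1.62 -0.47]
[ 0.544 -0.277  0.07 ] [-0.49  0.6   1.75 -0.    0.79 -0.47]
```

Run:
```python
from h import *
from station import *
movel([.185,.597,.5],v=.25)
command_gripper(0.0)
move_pose(gp(-.088,0,.5),quat(YAW))
print(get_time(),get_grip_width())
movel(gp(-.088,0,.13),v=.2)
print(get_time(),get_tcp_pos().round(4),get_ft_force())
for n in("side","top"): cv2.imwrite(f"pics/{n}1.png",read_camera(n)[:,:,::-1])
s=cv2.imread("pics/side1.png");cv2.imwrite("pics/s1z.png",cv2.resize(s[150:350,260:460],None,fx=3,fy=3,interpolation=cv2.INTER_CUBIC))
```

```text
5.8917 0.006493780043033088
7.8917 [ 0.4561 -0.2751  0.1308] [-0.14195044  0.05585003  0.49864407]
```

View pics/s1z.png

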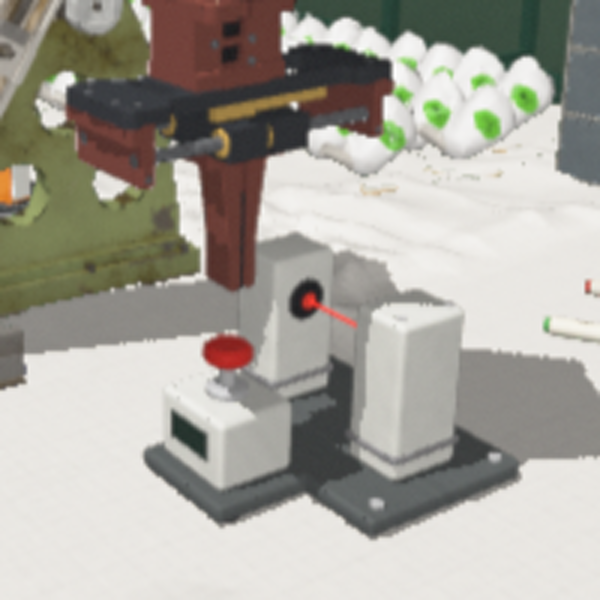

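The closed fingertips at zoom (229,288) are directly above the plunger head (228,350). Now I'll press it.

Run:
```python
from h import *
from station import *
movel(gp(-.088,0,.097),v=.08); print(get_tcp_pos().round(4),get_ft_force().round(2))
r=movel(gp(-.088,0,.070),v=.015,until_force=14)
print(r,get_tcp_pos().round(4),get_ft_force().round(2)); wait(.4)
print(get_tcp_pos().round(4),get_ft_force().round(2),get_time())
for n in("side","top"): cv2.imwrite(f"pics/{n}2.png",read_camera(n)[:,:,::-1])
s=cv2.imread("pics/side2.png");cv2.imwrite("pics/s2z.png",cv2.resize(s[150:350,260:460],None,fx=3,fy=3,interpolation=cv2.INTER_CUBIC))
```

```text
[ 0.4555 -0.2747  0.0966] [ 0.08 -0.13  0.38]
True [ 0.4557 -0.2749  0.0803] [-2.13  1.06  8.51]
[ 0.4558 -0.2749  0.0803] [-2.12  0.61  7.49] 10.0833
```

View pics/s2z.png

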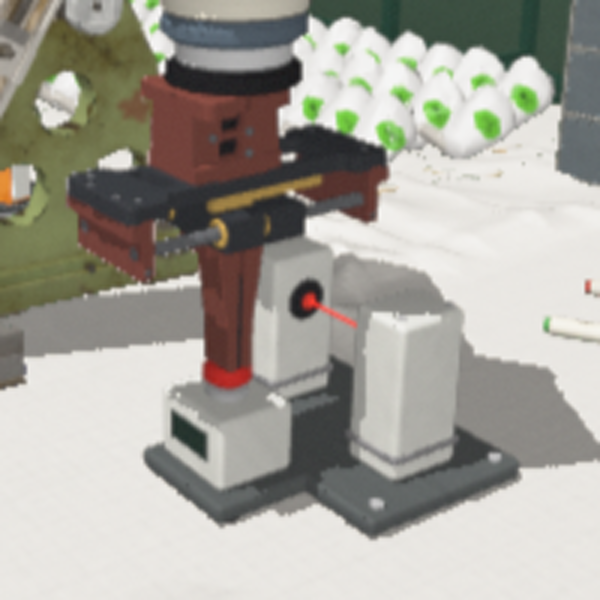

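The red head is down against the console at (228,375), but the force relaxed to 7.5 N. I'll push a little harder to be sure it's on the stop.

Run:
```python
from h import *
from station import *
r=movel(gp(-.088,0,.072),v=.01,until_force=15)
print(r,get_tcp_pos().round(4),get_ft_force().round(2)); wait(.2);print(get_tcp_pos().round(4),get_ft_force().round(2))
movel(gp(-.088,0,.13),v=.05)
movel(gp(-.088,0,.5),v=.25)
print(get_time(),get_ft_force().round(2))
for n in("side","top"): cv2.imwrite(f"pics/{n}3.png",read_camera(n)[:,:,::-1])
s=cv2.imread("pics/side3.png");cv2.imwrite("pics/s3z.png",cv2.resize(s[220:330,300:440],None,fx=4,fy=4,interpolation=cv2.INTER_CUBIC))
```

```text
True [ 0.4558 -0.2749  0.0803] [-1.6   1.18  8.6 ]
[ 0.4558 -0.2749  0.0803] [-1.33  0.89  7.35]
13.4833 [-0.27 -0.34 -0.33]
```

View pics/s3z.png

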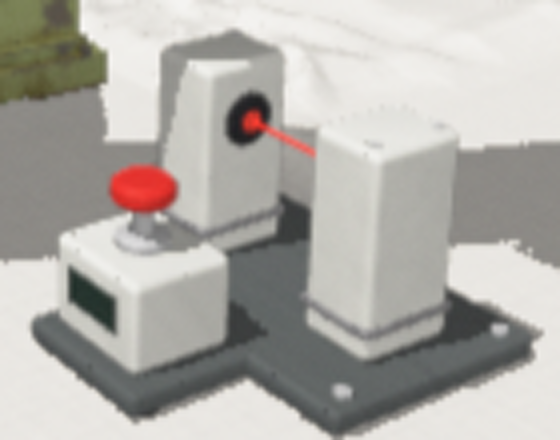

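Both pushes stopped at z = 0.0803, so it was on the hard stop. The plunger has sprung back up, with its head at (142,188). Next is the amber cell.

Run:
```python
from h import *
from station import *
A=[.5872,.2148]; q=quat(np.radians(107.5))
command_gripper(.7)
move_pose([*A,.5],q)
movel([*A,.12],v=.25)
print(get_time(),get_tcp_pos().round(4),get_grip_width())
for n in("side","top"): cv2.imwrite(f"pics/{n}4.png",read_camera(n)[:,:,::-1])
s=cv2.imread("pics/side4.png");t=cv2.imread("pics/top4.png")
a=cv2.resize(s[150:260,200:330],None,fx=3,fy=3,interpolation=cv2.INTER_CUBIC);b=cv2.resize(t[140:250,155:285],None,fx=3,fy=3,interpolation=cv2.INTER_CUBIC)
cv2.imwrite("pics/c4.png",np.hstack([a,b]))
```

```text
18.1333 [0.588  0.215  0.1213] 0.7046926009626652
```

View pics/c4.png

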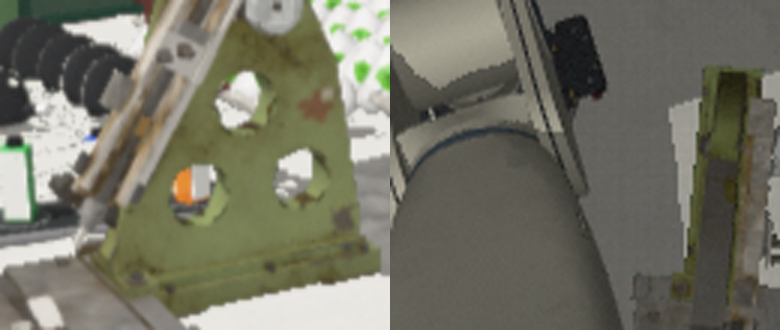

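The cell is hidden by the arm and the press. I'll descend with a force guard, then grip.

Run:
```python
from h import *
from station import *
A=[.5872,.2148]
print(movel([*A,.033],v=.1,until_force=6),get_tcp_pos().round(4),get_ft_force().round(2))
wait(.2);print(get_tcp_pos().round(4))
command_gripper(0.1); w=get_grip_width(); print(w,w*88,get_ft_force().round(2))
wait(.2)
movel([*A,.06],v=.06); print(get_tcp_pos().round(4),get_ft_force().round(2),get_grip_width(),get_time())
movel([*A,.5],v=.25)
print(get_time(),get_grip_width(),get_ft_force().round(2))
move_pose(gp(0,0,.5),quat(YAW))
movel(gp(0,0,.22),v=.2)
wait(.3)
print(get_time(),get_tcp_pos().round(4),get_grip_width())
for n in("side","top"): cv2.imwrite(f"pics/{n}5.png",read_camera(n)[:,:,::-1])
s=cv2.imread("pics/side5.png");t=cv2.imread("pics/top5.png")
cv2.imwrite("pics/s5z.png",cv2.resize(s[120:320,270:470],None,fx=3,fy=3,interpolation=cv2.INTER_CUBIC))
```

```text
False [0.5877 0.215  0.0336] [-0.07  0.2   0.34]
[0.5877 0.215  0.0337]
0.29515131077268325 25.973315347996127 [0.87 0.47 0.1 ]
[0.5873 0.2148 0.0604] [-0.25 -0.27 -0.12] 0.2935662225461483 20.8917
22.8 0.29573623374004526 [ 0.13  0.43 -0.79]
26.4417 [ 0.5438 -0.2769  0.2205] 0.29332895638328355
```

View pics/s5z.png

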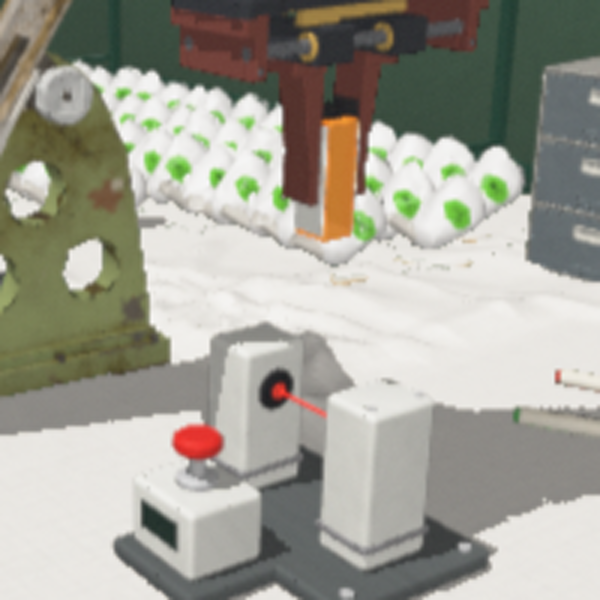

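View pics/top5.png

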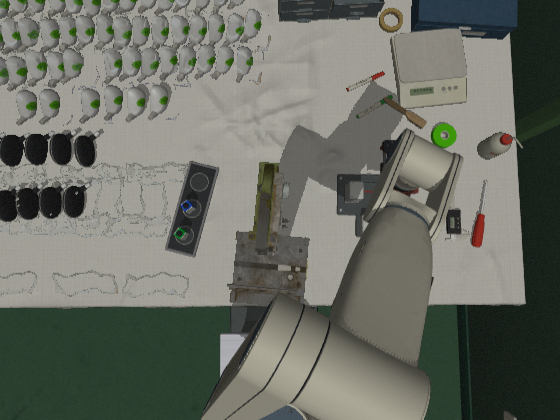

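The cell is held on its frosted faces, with the clear orange face towards the camera, and the green and blue cells are still on the tray. Next I'll measure how the cell sits relative to the fingers.

Run:
```python
from h import *
s=cv2.imread("pics/side5.png")
cv2.imwrite("pics/s5zz.png",cv2.resize(s[145:205,355:405],None,fx=10,fy=10,interpolation=cv2.INTER_CUBIC))
t=[.5438,-.2769,.2205]
def P(x,y,z): # gauge-axes offset from TCP
    c,sn=np.cos(YAW),np.sin(YAW); p=[t[0]+c*x-sn*y,t[1]+sn*x+c*y,t[2]+z]
    u=proj("side",p); return ((u[0]-355+.5)*10-.5,(u[1]-145+.5)*10-.5)
for n,p in dict(nearbot=(-.011,-.013,-.0237),rightbot=(.011,-.013,-.0237),leftbot=(-.011,.013,-.0237),neartop=(-.011,-.013,.0463),righttop=(.011,-.013,.0463),ftipL_near=(-.013,-.010,0),ftipL_far=(-.013,.01,0),ftipR=(.013,-.01,0),platebot_near=(-.013,-.012,-.0197),platebot_far=(-.013,.012,-.0197)).items(): print(n,np.round(P(*p)))
a=np.array(P(0,0,0));print("per mm x,y,z",[(np.array(P(*(np.eye(3)[i]*.001)))-a).round(2) for i in range(3)])
```

```text
nearbot [231. 566.]
rightbot [327. 544.]
leftbot [130. 529.]
neartop [251. 166.]
righttop [349. 149.]
ftipL_near [217. 431.]
ftipL_far [138. 405.]
ftipR [330. 407.]
platebot_near [219. 544.]
platebot_far [126. 510.]
per mm x,y,z [array([ 4.35, -0.89]), array([-3.95, -1.27]), array([ 0.28, -5.55])]
```

View pics/s5zz.png

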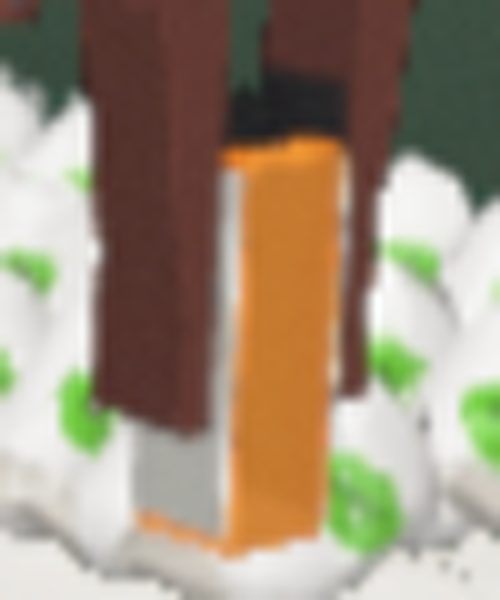

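Run:
```python
from h import *
s=cv2.imread("pics/side0.png")
u0,v0=335,225
z=cv2.resize(s[v0:v0+85,u0:u0+90],None,fx=7,fy=7,interpolation=cv2.INTER_CUBIC)
def P(x,y,zz):
    u=proj("side",gp(x,y,zz)); return ((u[0]-u0+.5)*7-.5,(u[1]-v0+.5)*7-.5)
for n,p in dict(near_nl=(-.025,-.075,.115),near_fl=(-.025,-.035,.115),near_nr=(.025,-.075,.115),near_fr=(.025,-.035,.115),far_nl=(-.025,.035,.115),far_fl=(-.025,.075,.115),far_nr=(.025,.035,.115),far_fr=(.025,.075,.115),lens=(0,.032,.085)).items():
    q=P(*p); print(n,np.round(q)); cv2.drawMarker(z,tuple(int(round(a)) for a in q),(255,0,0),cv2.MARKER_CROSS,12,1)
cv2.imwrite("pics/gz.png",z)
t=cv2.imread("pics/top0.png"); u0,v0=325,165
z=cv2.resize(t[v0:v0+80,u0:u0+90],None,fx=7,fy=7,interpolation=cv2.INTER_CUBIC)
for y in(-.075,-.035,.035,.075):
  for x in(-.025,.025):
    u=proj("top",gp(x,y,.115)); q=((u[0]-u0+.5)*7-.5,(u[1]-v0+.5)*7-.5); cv2.drawMarker(z,tuple(int(round(a)) for a in q),(0,255,0),cv2.MARKER_CROSS,12,1)
for x,y,zz in((-.06,.095,.015),(.06,.095,.015),(-.06,-.095,.015),(.06,-.095,.015),(-.088,0,.092),(0,.032,.085),(0,-.032,.085)):
    u=proj("top",gp(x,y,zz)); q=((u[0]-u0+.5)*7-.5,(u[1]-v0+.5)*7-.5); cv2.drawMarker(z,tuple(int(round(a)) for a in q),(0,255,0),cv2.MARKER_CROSS,12,1)
cv2.imwrite("pics/gt.png",z)
```

```text
near_nl [420. 243.]
near_fl [303. 184.]
near_nr [572. 195.]
near_fr [452. 140.]
far_nl [121.  93.]
far_fl [29. 47.]
far_nr [265.  54.]
far_fr [170.  11.]
lens [198. 180.]
```

View pics/gz.png

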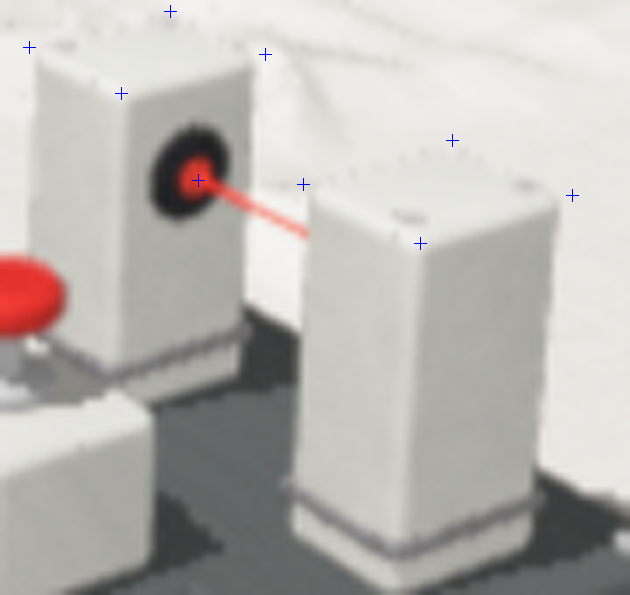

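View pics/gt.png

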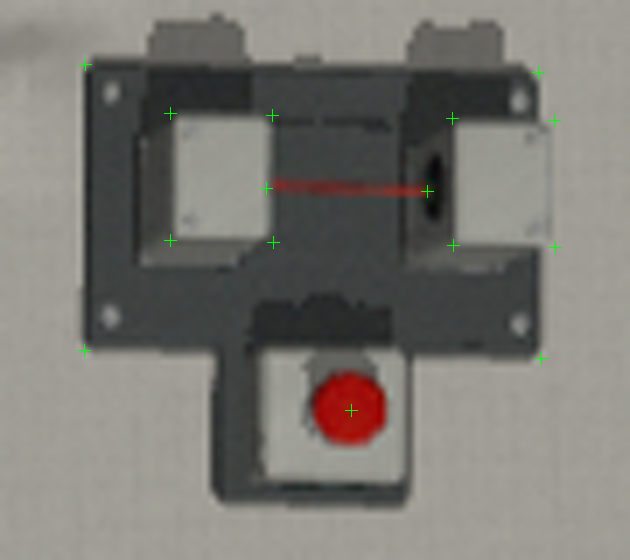

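The gauge model lands within about 0.5 mm of the image features in both views: posts, beam at (427,191), plunger at (350,410). The cell sits within about 1 mm of the TCP laterally. I'll lower it slowly with a force guard.

Run:
```python
from h import *
from station import *
print(movel(gp(0,-.0003,.15),v=.12), movel(gp(0,-.0003,.0737),v=.05,until_force=5))
wait(.5)
p=get_tcp_pos(); print(get_time(),p.round(4),np.round(gp(0,-.0003,.0737),4),get_ee_rot().round(4),np.round(quat(YAW),4),get_grip_width(),get_ft_force().round(2))
for n in("side","top"): cv2.imwrite(f"pics/{n}6.png",read_camera(n)[:,:,::-1])
s=cv2.imread("pics/side6.png"); u0,v0=335,200
z=cv2.resize(s[v0:v0+85,u0:u0+90],None,fx=7,fy=7,interpolation=cv2.INTER_CUBIC)
for p in((-.011,-.013,.12),(.011,-.013,.12),(-.011,-.013,.05),(-.011,.013,.05),(0,-.013,.085)):
    u=proj("side",gp(*p)); q=((u[0]-u0+.5)*7-.5,(u[1]-v0+.5)*7-.5); print(p,np.round(q)); cv2.drawMarker(z,tuple(int(round(a)) for a in q),(255,0,0),cv2.MARKER_CROSS,12,1)
cv2.imwrite("pics/s6z.png",z)
```

```text
False False
29.45 [ 0.5436 -0.2771  0.0737] [ 0.5436 -0.2771  0.0737] [-0.      0.9999 -0.0113  0.    ] [ 0.      0.9999 -0.0113  0.    ] 0.29064578849165607 [0.35 0.44 0.28]
(-0.011, -0.013, 0.12) [286. 299.]
(0.011, -0.013, 0.12) [351. 280.]
(-0.011, -0.013, 0.05) [274. 546.]
(-0.011, 0.013, 0.05) [208. 508.]
(0, -0.013, 0.085) [312. 414.]
```

View pics/s6z.png

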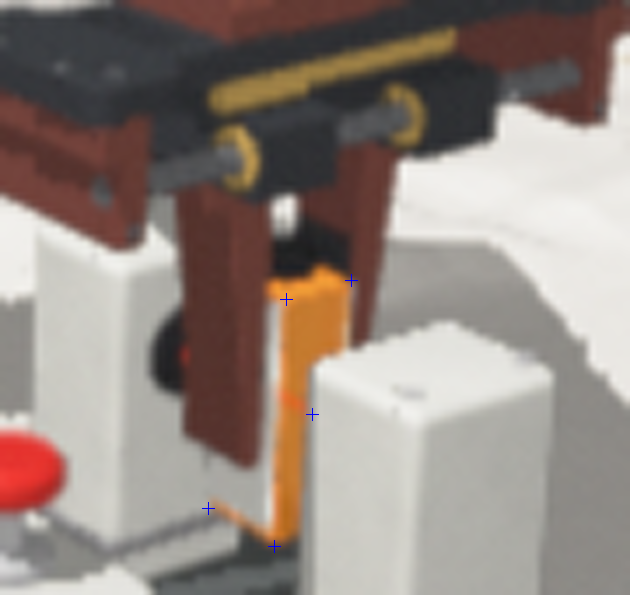

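View pics/top6.png

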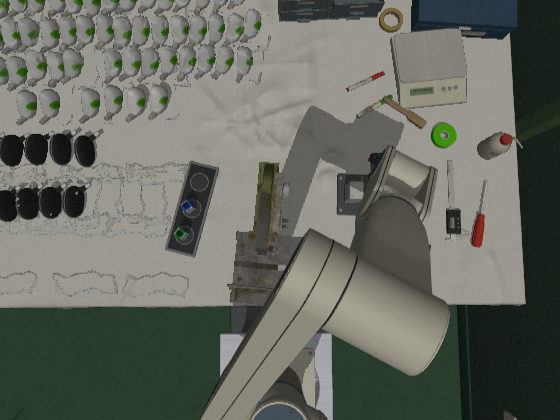

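The cell's corners match the prediction to about 1 camera pixel. The drawn beam leaves the amber face on a line towards the predicted centre at (312,414). The cell is clear of both posts, and the green and blue cells haven't moved. Handing in.

Run:
```python
from station import *
print(abs(get_qvel()).max(),get_time(),get_tcp_pos()); job_done(); print(get_time())
```

```text
0.001832144632358503 29.55 [ 0.54357763 -0.27710099  0.0736939 ]
the job is handed in; nothing more can be done
the job is handed in; nothing more can be done
```

I zeroed the gauge, gripped the amber cell by its frosted faces, and handed the job in at 29.6 s of the 64 s. The arm was still holding the cell upright in the middle of the light path.

- **Plunger:** I pressed it with the light path empty. Two pushes both stopped at z = 80.3 mm, the expected stop height within 0.3 mm, and a picture showed it had sprung back up. The force reading relaxed to about 7.5 N after each push, close to the spring's 7 N. I took it as fully down because the second, harder push didn't move it.
- **Grip:** the grip width was 26.0 mm, and the picture after lifting showed the fingers on the white faces only. The arm and the press hid the cell from both cameras during the approach and the grip itself.
- **Final position:** the tool reached its target to 0.1 mm, and the cell's corners matched the prediction to about one camera pixel. The picture shows the beam leaving the clear face at about its middle.
    - **Side-to-side centring:** this is the least certain figure, about 1 mm, because the two views differed by about 0.5 mm.
- **Contact:** the force stayed near zero after lowering the cell, and nothing was seen touching the gauge. The green and blue cells were still standing in place.

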